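# Load a sample vial into the bench reader

## Task

Feel for the thumb latch of the sample reader and press it lightly until the lid springs open, without ramming it onto its stop. Stand the small capped vial upright at the bottom of the reader's well, then swing the lid gently down, without slamming it, and press it with light force until it snaps shut. Leave the cup, the bottle and the beaker where they are.

Things in the scene. Friction and masses are not known exactly. Their poses are not given: they have to be found in the camera images.
- well (a point): Centre of the floor of the reader's round well; axes as the reader's. The well is 34 mm in diameter with a chamfered mouth and 26 mm deep (its mouth is at the deck); with the lid open everything above it is free.
- thumb (a point): Nominal centre of the black thumb pad's top (30 mm in x, 38 in y), 115 mm to -x of the well, 60 mm above the bench; fixed to the reader. The pad is screw-adjusted: its true top lies up to 10 mm above or below: feel for it. Press straight down: spring 1.5 N at first, 6 N at the end; the lid goes after 5.5 to 7 mm, the hard stop follows at 7.5 mm: stay under 20 N there. It springs back.
- hinge (a point): Middle of the lid's hinge axis, 75 mm on the +x side of the well, 70 mm above the bench; axes as the reader's, the hinge axis is y.
- lid_front (a point): Place to press, on the middle line of the lid's flat outer face, 115 mm from the hinge (25 mm short of the free edge), 46 mm from the plane of the lid's rim. x points to the hinge, z out of the outer face. The lid is a white hollow hood 140 mm long, 120 wide, 46 high, with a bar at its free edge that the latch's hook catches.
- lid (a joint): Angle of the lid: about 0 shut and latched, about 1.85 open, leaning back past upright. A spring opens it whenever it is not latched (3 to 4 N at lid_front); nothing holds it half-way. Near 0 the bar pushes the hook aside (up to about 14 N at lid_front) and then snaps under it; hard stop at -0.015: stay under 25 N.
- latch (a joint): Angle of the thumb latch about its pivot: 0 at rest, grows as the pad is pressed, 0.17 at its hard stop; the lid is let go at about 0.12 to 0.15.
- vial_mid (a point): Centre, half-way up, of the small amber vial with a white cap standing on the bench: 62 mm high, body 29 mm, cap (top 16 mm) 31 mm in diameter, about 60 g; z is its axis. Seated, it stands 36 mm proud of the deck, its middle 31 mm above the well's floor.
- cup_mid (a point): Bystander: middle of the wide specimen cup with a red screw lid, 62 mm in diameter, 65 mm high.
- reagent_mid (a point): Bystander: middle of the amber reagent bottle, 44 mm in diameter, 85 mm high.
- beaker_mid (a point): Bystander: middle of the empty open beaker, 66 mm in diameter, 65 mm high.
- reader: The sample reader, fixed to the bench: a white box with a grey deck (140 x 120 mm, deck 70 mm above the bench; 116 mm high with its lid shut). Origin on the bench 44 mm below the well point. z up, +x from the well to the lid's hinge, -x to the thumb latch, y along the hinge. A gripper that closes along y keeps its wide body clear of the open lid.
There are look-alikes about, which are no part of the job. Leave any green look-alike of the part that bears vial_mid alone.

How it is judged (in metres and radians):
On the way, in this order (a step that is already met when the one before it is completed fails the run):
1. the thumb latch is pressed in (value of joint latch above 0.06 rad).
2. the lid has sprung wide open (value of joint lid above 1.4 rad), for 0.2 s.
3. the vial stands at the bottom of the well with the lid open (horizontal distance between vial_mid and well below 0.006 m and z of vial_mid in the frame of well below 0.035 m and angle between vial_mid's own z axis and vertical below 0.15 rad and value of joint lid above 1 rad), for 0.2 s.
4. the lid is snapped shut (value of joint lid below 0.03 rad and value of joint latch below 0.04 rad), for 0.2 s.
At the end, for the whole second after the job is handed in: The lid is shut and held by the latch on its own (lid angle under 0.03, latch angle under 0.04), with the vial standing at the bottom of the well (middle within 6 mm of the well's axis and at most 35 mm above its floor, tilt under 0.15 rad) (all of step 4 and horizontal distance between vial_mid and well below 0.006 m and z of vial_mid in the frame of well below 0.035 m and angle between vial_mid's own z axis and vertical below 0.15 rad); the robot touches nothing.
It fails at once if the reader, its lid or its latch is pushed with more than 25 N (contact force between reader and the fingers above 25 N or contact force between reader and the arm above 25 N).
It fails at once if the thumb pad is rammed onto its stop: over 20 N on the reader with the latch pressed in and the lid already released (value of joint latch above 0.12 rad and value of joint lid above 0.1 rad and contact force between reader and the fingers above 20 N).
It fails at once if the lid is slammed (closing faster than 4 rad/s) (velocity of joint lid below -4 rad/s).
It fails at once if the cup, the bottle or the beaker is moved by more than 15 mm (distance of any of cup_mid, reagent_mid, beaker_mid from where it was at the start of the episode above 0.015 m).
It also fails if it takes over 72 s, if anything falls off the work surface, if the arm or the gripper's body presses on something with over 40 N, if the wrist force passes 120 N, or if a joint passes its speed limit or range.

## Robot

A 7-joint arm with a two-finger parallel gripper is mounted at the origin on the work surface. World frame = base frame: x ahead of the robot, y to its left, z up, the work surface at z = 0. Lengths are in mm, angles in rad, forces in N, time in s.
With the tool pointing down it reaches from about 350 to 900 mm from the base axis. Payload 19.9 kg.
Tool frame: the origin (TCP) lies at the very end of the fingers, on their centre line; the grasp point (between the pads) lies 19 mm behind it (manip.grasp_offset is the distance from the TCP to the grasp point, in mm); z points along the fingers, y is the line along which they close (so a half turn about z gives the same grasp; the last joint's range is limited). The gripper opens to 85 mm and grips with 20 to 120 N. Pads are 22 mm wide; open, the fingers measure 114 mm over their backs; the gripper's body (76 mm by 85 mm) begins 54 mm behind the grasp point. The pads swing forward as they close: fully open they stand 13 mm farther back than shut.
Start: joints at [-1.296, 0.417, -0.01, 1.614, 0.005, 1.111, -0.053], TCP at [194.1, 594.076, 231.26] pointing down, gripper open.
Joint ranges: [-2.81, 2.81], [-0.39, 2.02], [-1.27, 1.25], [0.06, 2.57], [-1.19, 4.33], [0.19, 2], [-2.82, 2.82]. Speed limits (rad/s): [1.89, 1.89, 2.39, 2.39, 3.01, 3.01, 3.01].

## Interface

Orientations are given as a rotation vector (axis times angle).
In Python, from bench import manip gives the robot as it stands. The module is installed in compiled form; this text tells all that it offers.
- The arm moves only by the tool play_rows, never from a script. Its argument "targets" is one flat list of numbers, 7 for each row, row after row: the turn, a rotation vector about the tool's x, y, z normalised to -1 to 1, where 1 is pi rad, then the shift along the tool's x, y, z normalised to -1 to 1, where 1 is 0.4 m, then the closure in counts, from 0 (fully open) to 255 (shut). A call has 1 to 8 rows; each row shifts and turns the commanded pose from where the row before left it, along the tool's axes as they then stand; what a row does not reach is not made up. A row lasts 1/10 s, in which the tool goes at most 50 mm and 8.59 degrees, less where a joint would pass 70% of its speed; a pose out of reach is approached as far as the arm can. A call with a number of a shift or a turn outside -1 to 1 is refused whole. A call with a gripper value outside its range is refused whole. The fingers move at their own pace and stop on an object; "squeeze" is the grip in N (left out, the last holds). Time passes only in rows, so rows that do not move let the fingers close. It gives the time, the measured TCP pose, the force, the opening and the grip force at its end, in the units of the state.
- manip.state(): the state, without advancing time (a new reading comes with each control period).
- manip.capture(name): name is "scene" or "top" or "wrist"; returns a dict with "pixels" (420x560x3 uint8, red, green, blue), "K" (3x3 intrinsics, pixels), "position" and "attitude" of the camera in the world. Camera axes: x right, y down, z forward; pixel columns grow to the right and rows downward; lengths in mm; the calibration is good to about 2 mm. A picture is of the moment at which its call begins. There is no depth.
- manip.finish_job(): hands the job in; it is judged then, once.
The state is a dict: "clock": time; "joints": joint angles; "qvel": joint speeds; "tau": joint torques, N m; "tcp_pos": TCP position; "tool_rot": TCP orientation; "ft_force": force on the tool from outside, world axes, zero at the start; "wrist_torque": the same for the moment, N m; "finger_gap": finger opening in mm; "grasp_force": force on a finger pad.
Only numpy, scipy, OpenCV 4.12 (cv2) and the standard library are available. Lean on these libraries where they do the work, as an engineer would, in place of code of your own. Each camera call takes 0.05 s, during which the arm holds its last target. There are 200 camera calls.

## Working session

There is one attempt and no reset: what is moved stays moved. The work goes in short steps, Python scripts to look and compute and a tool call to move; the robot and the scene stay as the last step left them, time stands still between calls to the robot, and variables do not carry over. Pictures are saved under pics/ and viewed, at most 10 in all, crops included, and the job is handed in when it is done.

Besides the shell and the picture viewer there is one more tool, called after "Call:" by a JSON object that holds its "api" and its "payload". play_rows: Moves the arm, as the interface text tells. Its arguments: {"type":"object","properties":{"targets":{"type":"array"},"squeeze":{"type":"number"}},"required":["targets"]}

```bash
mkdir -p pics; python3 - <<'E'
from bench import manip
import cv2,numpy as np,json
s=manip.state();print({k:np.round(v,3).tolist() for k,v in s.items()})
ims=[]
for n in("scene","top"):
    c=manip.capture(n);print(n,np.round(c["K"],1).tolist(),np.round(c["position"],1),np.round(c["attitude"],4).tolist())
    cv2.imwrite(f"pics/{n}0.png",c["pixels"][:,:,::-1])
    np.savez(f"pics/{n}0.npz",**{k:np.array(v) for k,v in c.items()})
E
```

```text
{'clock': 0.0, 'joints': [-1.296, 0.418, -0.01, 1.614, 0.005, 1.111, -0.053], 'qvel': [0.0, 0.001, -0.0, 0.0, -0.001, 0.002, -0.001], 'tau': [-0.0, -86.446, 0.679, -43.492, 0.019, 0.007, 0.0], 'tcp_pos': [194.014, 593.759, 230.645], 'tool_rot': [-0.494, -3.102, 0.002], 'ft_force': [0.065, 0.663, -0.877], 'wrist_torque': [-0.014, -0.052, -0.038], 'grasp_force': 0.0, 'finger_gap': 85.529}
scene [[496.9, 0.0, 277.5], [0.0, 496.9, 210.2], [0.0, 0.0, 1.0]] [1008.3 -613.3  920.5] [-2.3008, -0.8355, 0.2868]
top [[409.0, 0.0, 276.6], [0.0, 409.0, 210.7], [0.0, 0.0, 1.0]] [502.2 -41.1 747.2] [-2.1725, 2.2152, -0.0995]
```

View pics/scene0.png

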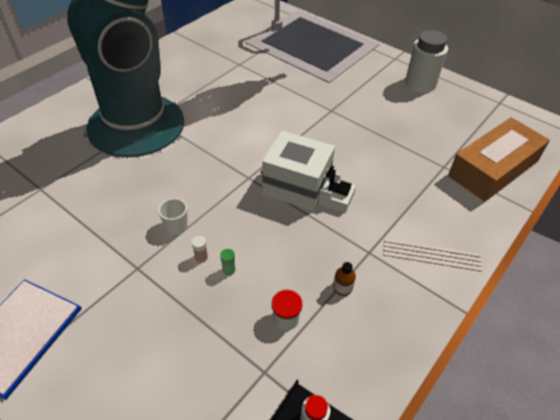

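View pics/top0.png

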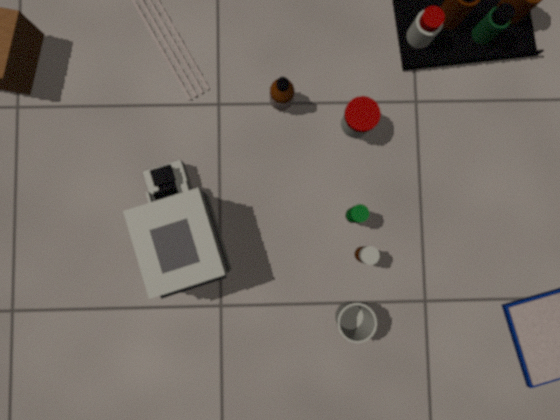

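The scene view shows the reader at (298,170) with its black pad at (342,187). The amber, white-capped vial is at (200,249) and the green look-alike at (228,262). In the top view the reader is at (175,240), the pad at (163,178), the white-capped vial at (369,256), the green one at (360,214), the beaker at (357,322), the cup at (361,115) and the bottle at (282,92). The white-capped amber vial fits the description, and I'll confirm it in a crop.

```bash
cat > h.py <<'E'
import numpy as np,cv2
from scipy.spatial.transform import Rotation as R
def load(n): return dict(np.load(f"pics/{n}.npz"))
def ray(c,u,v,z):
    d=R.from_rotvec(c["attitude"]).as_matrix()@np.linalg.inv(c["K"])@[u,v,1]
    return c["position"]+d*(z-c["position"][2])/d[2]
def proj(c,p):
    q=c["K"]@(R.from_rotvec(c["attitude"]).as_matrix().T@(np.array(p)-c["position"]));return q[:2]/q[2]
E
python3 - <<'E'
from h import *
c=load("top0");im=c["pixels"][:,:,::-1]
a=cv2.resize(im[145:305,110:235],None,fx=3.5,fy=3.5,interpolation=2)
b=cv2.resize(im[195:275,335:385],None,fx=7,fy=7,interpolation=2)
cv2.imwrite("pics/crop1.png",np.hstack([a,b]))
for n,p in dict(vial=(369,256),green=(360,214)).items():print(n,ray(c,*p,62).round(1))
s=load("scene0");print(ray(s,199,242,62).round(1),ray(s,228,255,62).round(1))
for p in((205,189),(225,276),(150,297),(124,210)):print(p,ray(c,*p,116).round(1))
print('pad',ray(c,163,179,60).round(1), 'cup',ray(c,361,114,65),'beak',ray(c,357,322,65),'bot',ray(c,283,84,85))
E
```

```text
vial [ 472.4 -207.6   62. ]
green [ 543. -195.   62.]
[ 476.  -208.6   62. ] [ 547.3 -193.3   62. ]
(205, 189) [583.2  56.7 116. ]
(225, 276) [449.   27.3 116. ]
(150, 297) [419.9 141.  116. ]
(124, 210) [552.9 181.1 116. ]
pad [608.6 135.8  60. ] cup [ 713.89487802 -201.96938893   65.        ] beak [ 364.90374742 -183.14782447   65.        ] bot [760.35936863 -68.96669499  85.        ]
```

View pics/crop1.png

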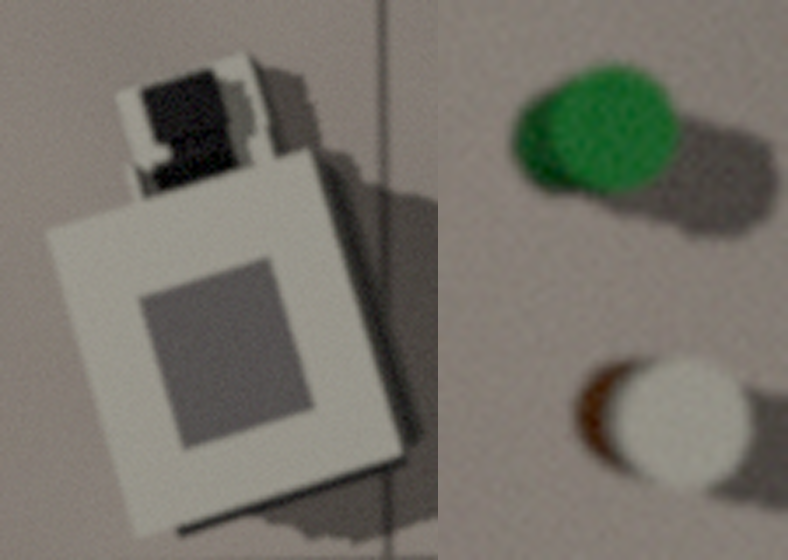

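The crop confirms it: the lower object, with a white cap at crop (681,423) and an amber body edge, is the vial. The green one at (615,128) is left alone. The lid corners are at crop (312,150), (402,457), (135,537) and (47,232), with the pad's outer corners near (142,90) and (213,70).

```bash
python3 - <<'E'
from h import *
from scipy.optimize import least_squares
c=load("top0");s=load("scene0")
P=np.array([ray(c,u/3.5+110,v/3.5+145,116)[:2] for u,v in((312,150),(402,457),(135,537),(47,232))])
L=np.array([(-65,60),(75,60),(75,-60),(-65,-60)])  # try both y senses
for sg in(1,-1):
    M=L*[1,sg]
    f=lambda p:(np.array([[np.cos(p[2]),-np.sin(p[2])],[np.sin(p[2]),np.cos(p[2])]])@M.T).T+p[:2]-P
    r=least_squares(lambda p:f(p).ravel(),[500,100,-2.9]);print(sg,r.x,f(r.x).round(1).tolist())
    if r.cost<200:
        x,y,t=r.x; X=np.array([np.cos(t),np.sin(t)]);w=np.array([x,y])
        print('thumb',w-115*X,'hinge',w+75*X,'front',w-40*X, 'yaw',t)
        th=w-115*X;Y=np.array([-X[1],X[0]])
        for z in(50,60,70):
            print(z,[((proj(c,[*(th+a*X+b*Y),z])-[110,145])*3.5).round().tolist() for a,b in((-15,19),(-15,-19),(15,-19))])
        print(proj(s,[*th,60]),[proj(s,[*(w+a*X+b*Y),116]).round() for a,b in((-65,60),(75,60),(75,-60),(-65,-60))])
print('vial',ray(c,369.7,255.4,62))
st=R.from_rotvec([-0.494,-3.102,.002]).as_matrix();print(st.round(3))
E
```

```text
1 [505.65660459 105.95511066  -2.8632903 ] [[-0.5, 0.4], [0.4, 0.2], [-0.7, -0.2], [0.8, -0.4]]
thumb [616.23177348 137.54833818] hinge [433.54236401  85.35083184] front [544.1175329  116.94405936] yaw -2.863290301309627
50 [[216.0, 66.0], [141.0, 89.0], [158.0, 147.0]]
60 [[211.0, 62.0], [135.0, 85.0], [152.0, 144.0]]
70 [[206.0, 59.0], [129.0, 82.0], [146.0, 141.0]]
[343.50069651 185.14147823] [array([317., 179.]), array([261., 161.]), array([281., 131.]), array([335., 147.])]
-1 [505.64991859 105.97829949  -2.8584636 ] [[-33.8, 116.0], [-32.7, 115.1], [32.6, -115.8], [33.9, -115.4]]
vial [ 473.34258761 -208.85485489   62.        ]
[[-0.951  0.311 -0.001]
 [ 0.311  0.951 -0.001]
 [ 0.    -0.001 -1.   ]]
```

Call:
{"api": "play_rows", "payload": {"targets": [0, 0, -0.0378, 0, 0, 0, 255, 0, 0, -0.0378, 0, 0, 0, 255, 0, 0, -0.0378, 0, 0, 0, 255, 0, 0, -0.0378, 0, 0, 0, 255, 0, 0, -0.0379, 0, 0, 0, 255, 0, 0, 0, -0.051, -0.099, 0, 255, 0, 0, 0, -0.051, -0.099, 0, 255, 0, 0, 0, -0.051, -0.099, 0, 255], "squeeze": 20}}

```text
clock: 0.9
tcp_pos: [286.4, 495.2, 230.9]
tool_rot: [0.436, -3.111, 0.001]
ft_force: [1.0, 0.7, -0.1]
finger_gap: 0.2
grasp_force: 0.0
```

Call:
{"api": "play_rows", "payload": {"targets": [0, 0, 0, -0.051, -0.099, 0, 255, 0, 0, 0, -0.051, -0.099, 0, 255, 0, 0, 0, -0.051, -0.099, 0, 255, 0, 0, 0, -0.051, -0.099, 0, 255, 0, 0, 0, -0.051, -0.099, 0, 255, 0, 0, 0, -0.051, -0.099, 0, 255, 0, 0, 0, -0.051, -0.099, 0, 255, 0, 0, 0, 0, 0, 0, 255]}}

```text
clock: 1.7
tcp_pos: [502.7, 263.8, 231.0]
tool_rot: [-0.424, 3.112, -0.004]
ft_force: [-0.4, 0.5, -0.7]
finger_gap: -0.1
grasp_force: 0.0
```

Call:
{"api": "play_rows", "payload": {"targets": [0, 0, 0.0, -0.0496, -0.0954, 0, 255, 0, 0, 0, -0.0496, -0.0954, 0, 255, 0, 0, 0, -0.0496, -0.0954, 0, 255, 0, 0, 0, -0.0496, -0.0954, 0, 255, 0, 0, 0, 0, 0, 0.09, 255, 0, 0, 0, 0, 0, 0.09, 255, 0, 0, 0, 0, 0, 0.09, 255, 0, 0, 0, 0, 0, 0.075, 255]}}

```text
clock: 2.5
tcp_pos: [616.5, 144.2, 91.1]
tool_rot: [0.435, -3.11, 0.0]
ft_force: [0.5, -0.5, 0.9]
finger_gap: 0.1
grasp_force: 0.0
```

Call:
{"api": "play_rows", "payload": {"targets": [0, 0, 0, 0, 0, 0, 255, 0, 0, 0, 0, 0, 0, 255]}}

```text
clock: 2.7
tcp_pos: [617.3, 144.4, 93.8]
tool_rot: [0.436, -3.111, 0.0]
ft_force: [1.2, 0.2, 0.7]
finger_gap: 0.0
grasp_force: 0.0
```

```bash
python3 - <<'E'
from bench import manip
import cv2,numpy as np
o=[]
for n in("scene","top","wrist"):
    c=manip.capture(n);np.savez(f"pics/{n}1.npz",**{k:np.array(v) for k,v in c.items()});o.append(c["pixels"][:,:,::-1])
a=cv2.resize(o[0][110:230,240:400],(400,300),interpolation=2);b=cv2.resize(o[1][130:250,100:260],(400,300),interpolation=2)
cv2.imwrite("pics/c2.png",np.vstack([np.hstack([a,b]),np.hstack([cv2.resize(o[2],(400,300)),a*0])]))
E
```

```text
(no output)
```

View pics/c2.png

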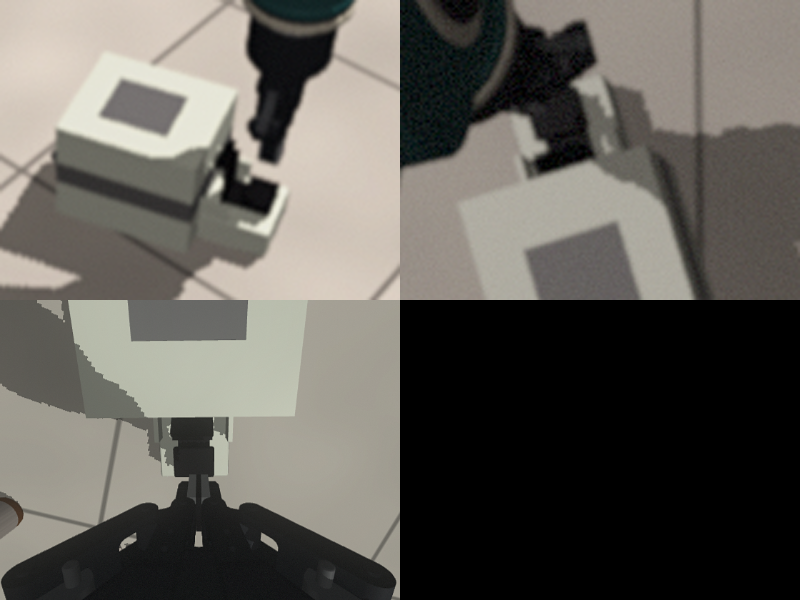

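The scene crop shows the lid shut, the pad in its fork and the shut fingers just above it. The wrist view (lower left) has the fingertips at (198,480), in line with the pad at (195,460). I'll correct by about 6 mm and start feeling.

Call:
{"api": "play_rows", "payload": {"targets": [0, 0, -0.002, -0.005, -0.0157, 0, 255, 0, 0, 0, 0, 0, 0.025, 255, 0, 0, 0, 0, 0, 0.025, 255, 0, 0, 0, 0, 0, 0.005, 255, 0, 0, 0, 0, 0, 0, 255, 0, 0, 0, 0, 0, 0, 255]}}

```text
clock: 3.45
tcp_pos: [620.9, 139.0, 71.3]
tool_rot: [0.446, -3.11, 0.0]
ft_force: [0.1, 0.3, -0.3]
finger_gap: 0.0
grasp_force: 0.0
```

Call:
{"api": "play_rows", "payload": {"targets": [0, 0, 0, 0, 0, 0.005, 255, 0, 0, 0, 0, 0, 0.0075, 255, 0, 0, 0, 0, 0, 0, 255, 0, 0, 0, 0, 0, 0, 255]}}

```text
clock: 3.85
tcp_pos: [620.9, 138.9, 66.3]
tool_rot: [0.445, -3.11, 0.0]
ft_force: [-0.6, -0.2, -0.5]
finger_gap: 0.2
grasp_force: 0.0
```

Call:
{"api": "play_rows", "payload": {"targets": [0, 0, 0, 0, 0, 0.005, 255, 0, 0, 0, 0, 0, 0.005, 255, 0, 0, 0, 0, 0, 0, 255, 0, 0, 0, 0, 0, 0, 255]}}

```text
clock: 4.25
tcp_pos: [620.9, 138.9, 62.2]
tool_rot: [0.445, -3.11, 0.0]
ft_force: [0.6, -0.6, 0.5]
finger_gap: 0.2
grasp_force: 0.0
```

Call:
{"api": "play_rows", "payload": {"targets": [0, 0, 0, 0, 0, 0.005, 255, 0, 0, 0, 0, 0, 0.005, 255, 0, 0, 0, 0, 0, 0, 255, 0, 0, 0, 0, 0, 0, 255]}}

```text
clock: 4.65
tcp_pos: [620.9, 138.8, 58.2]
tool_rot: [0.445, -3.11, 0.0]
ft_force: [-0.0, 0.3, 0.1]
finger_gap: 0.1
grasp_force: 0.0
```

Call:
{"api": "play_rows", "payload": {"targets": [0, 0, 0, 0, 0, 0.005, 255, 0, 0, 0, 0, 0, 0.005, 255, 0, 0, 0, 0, 0, 0, 255, 0, 0, 0, 0, 0, 0, 255]}}

```text
clock: 5.05
tcp_pos: [620.9, 138.9, 54.2]
tool_rot: [0.445, -3.11, 0.0]
ft_force: [-1.0, -0.2, 0.7]
finger_gap: 0.1
grasp_force: 0.0
```

Call:
{"api": "play_rows", "payload": {"targets": [0, 0, 0, 0, 0, 0.005, 255, 0, 0, 0, 0, 0, 0.0025, 255, 0, 0, 0, 0, 0, 0, 255, 0, 0, 0, 0, 0, 0, 255]}}

```text
clock: 5.45
tcp_pos: [621.1, 138.9, 51.4]
tool_rot: [-0.445, 3.109, -0.0]
ft_force: [2.1, 1.0, 3.2]
finger_gap: 0.3
grasp_force: 1.2
```

Call:
{"api": "play_rows", "payload": {"targets": [0, 0, 0, 0, 0, 0.005, 255, 0, 0, 0, 0, 0, 0, 255, 0, 0, 0, 0, 0, 0, 255]}}

```text
clock: 5.75
tcp_pos: [621.1, 138.9, 49.4]
tool_rot: [-0.445, 3.11, -0.0]
ft_force: [2.7, 0.5, 3.0]
finger_gap: 0.3
grasp_force: 1.8
```

```bash
cat > chk.py <<'E'
from bench import manip
import numpy as np,cv2
a=dict(np.load("pics/scene1.npz"))["pixels"].astype(int)
c=manip.capture("scene");np.savez("pics/last.npz",**{k:np.array(v) for k,v in c.items()})
d=np.abs(c["pixels"].astype(int)-a).sum(2)[130:175,262:312]
f=[manip.state()["ft_force"]]
print("lid diff",d.mean().round(1),np.round(f[0],1),np.round(manip.state()["tcp_pos"],1))
E
python3 chk.py
```

```text
lid diff 9.1 [2.4 0.2 3. ] [621.  138.9  49.4]
```

Call:
{"api": "play_rows", "payload": {"targets": [0, 0, 0, 0, 0, 0.0035, 255, 0, 0, 0, 0, 0, 0, 255, 0, 0, 0, 0, 0, 0, 255]}}

```text
clock: 6.1
tcp_pos: [620.9, 138.8, 47.8]
tool_rot: [0.445, -3.11, 0.0]
ft_force: [3.8, 0.9, 2.7]
finger_gap: -0.3
grasp_force: 1.8
```

```bash
python3 chk.py
```

```text
lid diff 8.9 [2.  0.4 3.6] [620.9 138.9  47.9]
```

Call:
{"api": "play_rows", "payload": {"targets": [0, 0, 0, 0, 0, 0.0025, 255, 0, 0, 0, 0, 0, 0, 255, 0, 0, 0, 0, 0, 0, 255]}}

```text
clock: 6.45
tcp_pos: [620.7, 138.8, 46.8]
tool_rot: [0.445, -3.109, 0.0]
ft_force: [1.5, 0.3, 5.1]
finger_gap: -0.2
grasp_force: 2.3
```

```bash
python3 chk.py
```

```text
lid diff 167.8 [ 1.4 -0.4  3.9] [620.8 138.8  46.9]
```

The lid sprang open with only about 5 N on the pad. I'll lift off and go to the vial.

Call:
{"api": "play_rows", "payload": {"targets": [0, 0, 0, 0, 0, -0.08, 255, 0, 0, 0, 0, 0, -0.11, 255, 0, 0, -0.002, 0.0592, -0.0733, 0, 0, 0, 0, 0, 0.0592, -0.0733, 0, 0, 0, 0, 0, 0.0592, -0.0733, 0, 0, 0, 0, 0, 0.0592, -0.0733, 0, 0, 0, 0, 0, 0.0592, -0.0733, 0, 0, 0, 0, 0, 0.0592, -0.0733, 0, 0]}}

```text
clock: 7.3
tcp_pos: [533.6, -71.5, 122.6]
tool_rot: [0.455, -3.107, -0.0]
ft_force: [0.6, -0.5, 0.5]
finger_gap: 85.0
grasp_force: 0.0
```

Call:
{"api": "play_rows", "payload": {"targets": [0, 0, 0, 0.0592, -0.0733, 0, 0, 0, 0, 0, 0.0592, -0.0733, 0, 0, 0, 0, 0, 0.0592, -0.0733, 0, 0, 0, 0, 0, 0.0592, -0.0733, 0, 0, 0, 0, 0, 0, 0, 0, 0, 0, 0, 0, 0, 0, 0, 0]}}

```text
clock: 7.9
tcp_pos: [477.2, -210.2, 122.7]
tool_rot: [0.452, -3.108, -0.001]
ft_force: [0.4, -0.2, 0.3]
finger_gap: 85.0
grasp_force: 0.0
```

```bash
python3 - <<'E'
from bench import manip
from h import *
o=[]
for n in("wrist","top"):
    c=manip.capture(n);np.savez(f"pics/{n}2.npz",**{k:np.array(v) for k,v in c.items()});o.append(c["pixels"][:,:,::-1])
    print(n,proj(c,[474.5,-208.7,62]),np.round(c["position"],1))
cv2.imwrite("pics/w2.png",np.hstack([cv2.resize(o[0],(400,300)),cv2.resize(o[1],(400,300))]))
E
```

```text
wrist [280.20671858 219.89446586] [ 412.6 -229.4  266. ]
top [369.58280092 254.7069702 ] [502.2 -41.1 747.2]
```

View pics/w2.png

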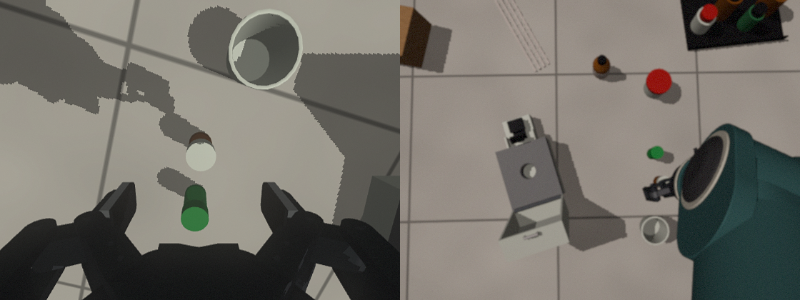

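The wrist view shows the white-capped vial at (201,156) between the open fingers, 2 px or less from where I predicted it, with the green one nearer the fingers at (195,205). The top view shows the lid fully open and the well at (528,171). I'll refine both centres.

```bash
python3 - <<'E'
from h import *
w=load("wrist2");t=load("top2")
g=w["pixels"].astype(int);m=((g.min(2)>140))[180:260,240:325]
n,l,s,ce=cv2.connectedComponentsWithStats(m.astype(np.uint8))
for i in range(1,n):
    if s[i,4]>100:print('cap',s[i],ce[i]+[240,180],ray(w,*(ce[i]+[240,180]),62))
g=t["pixels"].astype(int)[200:280,130:230]
cv2.imwrite("pics/well.png",cv2.resize(t["pixels"][200:280,130:230,::-1],None,fx=6,fy=6,interpolation=2))
print(proj(t,[505.7,106,70]),proj(t,[505.7,106,44]))
E
```

```text
cap [   0    0   85   80 5101] [288.49813762 222.38894334] [ 474.6098505  -202.35812226   62.        ]
[179.66381689 239.80521573] [182.9853536  239.81853394]
```

View pics/well.png

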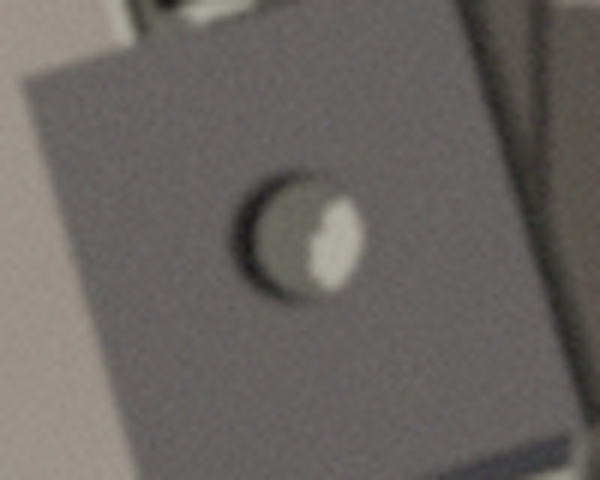

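The well mouth spans crop x 235–366 and y 168–306, so its centre is at (180.0,239.5) px, within 0.5 px of the fit. I'll grasp the vial now.

Call:
{"api": "play_rows", "payload": {"targets": [0, 0, -0.002, 0.0057, 0.0047, 0, 0, 0, 0, 0, 0, 0, 0.08, 0, 0, 0, 0, 0, 0, 0.08, 0, 0, 0, 0, 0, 0, 0.069, 0, 0, 0, 0, 0, 0, 0, 0, 0, 0, 0, 0, 0, 0, 0]}}

```text
clock: 8.6
tcp_pos: [475.3, -208.2, 31.8]
tool_rot: [0.466, -3.106, -0.0]
ft_force: [0.4, 0.6, 0.4]
finger_gap: 85.3
grasp_force: 0.0
```

Call:
{"api": "play_rows", "payload": {"targets": [0, 0, 0, 0, 0, 0, 255, 0, 0, 0, 0, 0, 0, 255, 0, 0, 0, 0, 0, 0, 255, 0, 0, 0, 0, 0, 0, 255, 0, 0, 0, 0, 0, 0, 255, 0, 0, 0, 0, 0, 0, 255, 0, 0, 0, 0, 0, 0, 255], "squeeze": 30}}

```text
clock: 9.3
tcp_pos: [475.7, -208.8, 32.0]
tool_rot: [-0.465, 3.106, -0.001]
ft_force: [-0.9, 0.9, 8.1]
finger_gap: 29.8
grasp_force: 29.0
```

Call:
{"api": "play_rows", "payload": {"targets": [0, 0, 0, 0, 0, -0.08, 255, 0, 0, 0.0058, 0, 0, -0.1, 255, 0, 0, 0, 0, 0, -0.1, 255, 0, 0, 0, -0.0578, 0.0817, 0, 255, 0, 0, 0, -0.0578, 0.0817, 0, 255, 0, 0, 0, -0.0578, 0.0817, 0, 255, 0, 0, 0, -0.0578, 0.0817, 0, 255, 0, 0, 0, -0.0576, 0.0817, 0, 255]}}

```text
clock: 10.1
tcp_pos: [541.5, -18.2, 143.6]
tool_rot: [-0.437, 3.111, -0.0]
ft_force: [-0.2, -1.3, -0.7]
finger_gap: 29.6
grasp_force: 30.1
```

Call:
{"api": "play_rows", "payload": {"targets": [0, 0, 0, 0, 0.0817, 0, 255, 0, 0, 0, 0, 0.0817, 0, 255, 0, 0, 0, 0, 0.0817, 0, 255, 0, 0, 0, 0, 0.0817, 0, 255, 0, 0, 0, 0, 0, 0, 255, 0, 0, 0, 0, 0, 0, 255]}}

```text
clock: 10.7
tcp_pos: [505.2, 106.2, 143.5]
tool_rot: [-0.439, 3.111, -0.0]
ft_force: [0.1, -0.1, -0.0]
finger_gap: 29.9
grasp_force: 30.0
```

```bash
python3 - <<'E'
from bench import manip
from h import *
o=[]
for n in("wrist","scene"):
    c=manip.capture(n);np.savez(f"pics/{n}3.npz",**{k:np.array(v) for k,v in c.items()});o.append(c["pixels"][:,:,::-1])
s=manip.state();print(s["tcp_pos"],s["ft_force"],s["finger_gap"])
p=s["tcp_pos"]
w=load("wrist3");print('wrist: top of vial',proj(w,p+np.array([0,0,30])),'bottom',proj(w,p-np.array([0,0,32])),'well mouth',proj(w,[506,105.8,70]))
cv2.imwrite("pics/w3.png",np.hstack([cv2.resize(o[0][60:420,100:460],(400,400)),cv2.resize(o[1][70:220,220:370],(400,400))]))
E
```

```text
[505.51124407 104.93215859 143.39284613] [-0.10207712 -0.34939716 -1.63076015] 29.907657453343642
wrist: top of vial [274.12842402 288.43607622] bottom [275.15415211 236.73662224] well mouth [276.44626503 218.24791959]
```

View pics/w3.png

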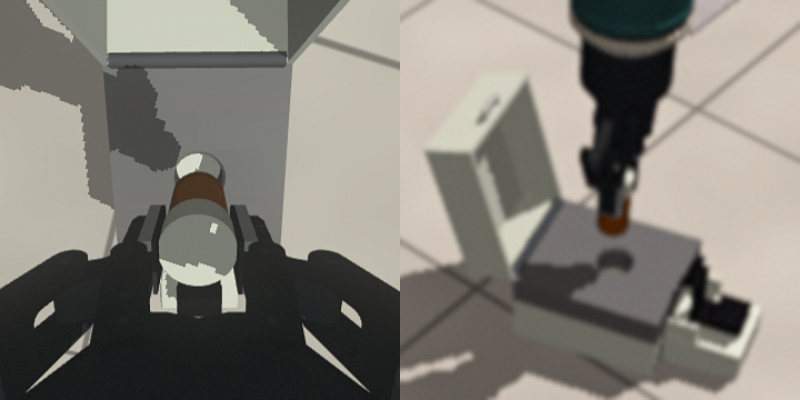

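The wrist crop shows the vial held upright, with its cap centre at (199,248) and its base edge at y≈172 just short of the well mouth, whose far edge is at y≈152. The scene view agrees. I'll compare these edges with the predictions.

```bash
python3 - <<'E'
from h import *
w=load("wrist3");X=np.array([-.9615,-.2747,0]);Y=np.array([-.2747,.9615,0])
p=np.array([505.5,104.9,143.4]);W=np.array([506,105.8,70])
q=lambda a:((proj(w,a)-[100,60])*1.111).round(1)
print('well far',q(W+17*X),q(W+18.5*X),'hinge line',q(W+75*X),'sides',q(W+18*Y),q(W-18*Y))
for z in(27,30):print('cap top',z,'far/near',q(p+15.5*X+[0,0,z]),q(p-15.5*X+[0,0,z]),q(p+15.5*Y+[0,0,z]),q(p-15.5*Y+[0,0,z]))
print('vial base far',q(p+14.5*X-[0,0,32]),q(p+15.5*X-[0,0,33]))
print('1mm X at base px',q(p+15.5*X-[0,0,32])-q(p+14.5*X-[0,0,32]),'at well',q(W+18*X)-q(W+17*X))
E
```

```text
well far [196. 152.] [196.  149.8] hinge line [196.1  62.7] sides [221.9 175.8] [170.1 175.8]
cap top 27 far/near [193.4 213.8] [193.5 283.5] [232.4 249.8] [154.5 249.7]
cap top 30 far/near [193.3 217.1] [193.5 288.1] [233.2 253.8] [153.6 253.7]
vial base far [194.5 172.1] [194.5 169.8]
1mm X at base px [ 0.  -1.8] at well [ 0.  -1.5]
```

X matches to within 1 px. In Y the vial and the well show the same camera offset, so the alignment is good. I'll lower it.

Call:
{"api": "play_rows", "payload": {"targets": [0, 0, 0, -0.0018, 0.0018, 0.048, 255, 0, 0, 0, 0, 0, 0.048, 255, 0, 0, 0, 0, 0, 0, 255, 0, 0, 0, 0, 0, 0.0125, 255, 0, 0, 0, 0, 0, 0.0125, 255, 0, 0, 0, 0, 0, 0, 255]}}

```text
clock: 11.4
tcp_pos: [505.8, 106.6, 94.9]
tool_rot: [-0.436, 3.111, -0.0]
ft_force: [0.1, -1.1, -0.7]
finger_gap: 29.9
grasp_force: 30.0
```

Call:
{"api": "play_rows", "payload": {"targets": [0, 0, 0, 0, 0, 0.0125, 255, 0, 0, 0, 0, 0, 0.0125, 255, 0, 0, 0, 0, 0, 0.0125, 255, 0, 0, 0, 0, 0, 0, 255, 0, 0, 0, 0, 0, 0, 255]}}

```text
clock: 11.9
tcp_pos: [505.8, 106.8, 79.8]
tool_rot: [0.437, -3.111, 0.0]
ft_force: [-0.7, -0.2, 0.1]
finger_gap: 30.0
grasp_force: 30.0
```

Call:
{"api": "play_rows", "payload": {"targets": [0, 0, 0, 0, 0, 0.005, 255, 0, 0, 0, 0, 0, 0.003, 255, 0, 0, 0, 0, 0, 0, 255, 0, 0, 0, 0, 0, 0, 255]}}

```text
clock: 12.3
tcp_pos: [505.8, 106.8, 76.7]
tool_rot: [0.437, -3.111, 0.0]
ft_force: [0.5, -0.1, -0.7]
finger_gap: 29.9
grasp_force: 30.0
```

Call:
{"api": "play_rows", "payload": {"targets": [0, 0, 0, 0, 0, 0.001, 255, 0, 0, 0, 0, 0, 0, 120, 0, 0, 0, 0, 0, 0, 60, 0, 0, 0, 0, 0, 0, 0, 0, 0, 0, 0, 0, 0, 0, 0, 0, 0, 0, 0, 0, 0]}}

```text
clock: 12.9
tcp_pos: [505.8, 106.8, 76.3]
tool_rot: [-0.437, 3.111, -0.0]
ft_force: [0.4, -0.5, 0.7]
finger_gap: 85.5
grasp_force: 0.0
```

Call:
{"api": "play_rows", "payload": {"targets": [0, 0, 0, 0, 0, -0.05, 0, 0, 0, 0, 0, 0, -0.1, 0, 0, 0, 0, -0.05, 0, -0.1, 0, 0, 0, 0, -0.1, 0, 0, 0, 0, 0, 0, -0.1, 0, 0, 0, 0, 0, 0, -0.1, 0, 0, 0, 0, 0, 0, 0, 0, 0, 255, 0, 0, 0, 0, 0, 0, 255]}}

```text
clock: 13.7
tcp_pos: [640.3, 145.3, 175.5]
tool_rot: [0.437, -3.11, 0.001]
ft_force: [-0.1, -1.5, 0.3]
finger_gap: 59.4
grasp_force: 0.0
```

```bash
python3 - <<'E'
from bench import manip
from h import *
o=[]
X=np.array([-.9615,-.2747,0]);Y=np.array([-.2747,.9615,0]);W=np.array([506,105.8,0])
for n in("scene","top"):
    c=manip.capture(n);np.savez(f"pics/{n}4.npz",**{k:np.array(v) for k,v in c.items()});o.append(c["pixels"][:,:,::-1])
    print(n,'vial top pred',proj(c,W+[0,0,106]))
s=manip.state();print(s["tcp_pos"],s["tool_rot"])
# lid geometry open: lid_front at angle a
for a in(1.85,1.7):
    # closed rel hinge: (-115,46) in (X,z); opening rotates toward +X
    x,z=-115,46
    print(a,'lid_front reader x,z',75+x*np.cos(a)+z*np.sin(a),70-x*np.sin(a)+z*np.cos(a), 'edge rim',75-140*np.cos(a),70+140*np.sin(a))
a=cv2.resize(o[0][70:220,220:370],(400,400),interpolation=2);b=cv2.resize(o[1][190:300,110:230][:, :110],(400,400),interpolation=2)
cv2.imwrite("pics/p4.png",np.hstack([a,b]))
E
```

```text
scene vial top pred [300.25114565 157.46206159]
top vial top pred [174.74682623 239.589269  ]
[639.67825393 145.0245927  176.19074329] [ 4.36331807e-01 -3.11050553e+00  3.47998298e-04]
1.85 lid_front reader x,z 150.91153772168278 167.86949698823187 edge rim 113.58263455543181 204.57852841654199
1.7 lid_front reader x,z 135.4336981247989 178.11460646443976 edge rim 93.03822920137345 208.8330734633456
```

View pics/p4.png

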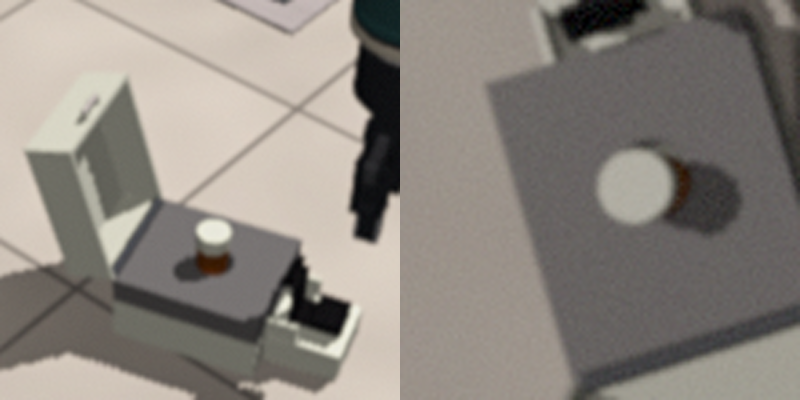

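The vial stands upright in the well: cap at scene crop (213,230) and top crop (637,187), about where a seated vial should show. Next is the lid. I'll hook the shut fingers over its outer edge with a tilt, which keeps the arm within reach, and follow the arc.

```bash
cat > lid.py <<'E'
from h import *
from bench import manip
t=-2.8633;X=np.array([np.cos(t),np.sin(t),0]);Z=np.array([0,0,1.]);W=np.array([506,105.8,0])
def tcp(a,th,s=124,gap=0):
    u=-np.cos(a)*X+np.sin(a)*Z;n=np.sin(a)*X+np.cos(a)*Z
    h=46+gap+max(0,-(140-s)/np.tan(a+th))
    return W+75*X+70*Z+s*u+h*n+11*(np.cos(th)*X+np.sin(th)*Z)
def rot(th):
    z=np.sin(th)*X-np.cos(th)*Z;x=np.cos(th)*X+np.sin(th)*Z
    return R.from_matrix(np.c_[x,np.cross(z,x),z])
def rows(wps,p=None,r=None,c=255):
    s=manip.state();p=s["tcp_pos"] if p is None else p;r=R.from_rotvec(s["tool_rot"]) if r is None else r
    for P,Q in wps:
        d=r.inv().apply(P-p)/400;w=(r.inv()*Q).as_rotvec()/np.pi
        print(", ".join(f"{v:.4f}".rstrip('0').rstrip('.') if abs(v)>5e-5 else "0" for v in (*w,*d))+f", {c},", f"# {np.linalg.norm(d)*400:.0f} {np.degrees(np.linalg.norm(w)*np.pi):.1f}")
        p,r=P,Q
E
python3 - <<'E'
from lid import *
s=manip.state();p0=s["tcp_pos"];th=np.radians(25)
end=tcp(1.85,th,gap=15)
A=end+np.array([0,0,75]);B=W-100*X+Z*A[2]
print(p0,A,end)
# up to height while tilting, then across, then down
wps=[(p0+(B-p0)*k/4,rot(th*k/4)) for k in range(1,5)]+[(B+(A-B)*k/8,rot(th)) for k in range(1,9)]
rows(wps)
print();rows([(A+(end-A)*k/3,rot(th)) for k in range(1,4)],A,rot(th))
E
```

```text
[639.67825393 145.0245927  176.19074329] [322.20527093  53.28861293 248.20322922] [322.20527093  53.28861293 173.20322922]
0, 0.0345, 0.0001, 0.0246, -0.0006, -0.045, 255, # 21 6.2
0, 0.0347, 0, 0.0293, -0.0006, -0.0421, 255, # 21 6.2
0, 0.0347, 0, 0.0337, -0.0006, -0.0386, 255, # 21 6.3
0, 0.0347, 0, 0.0377, -0.0006, -0.0347, 255, # 21 6.2
0, 0, 0, 0.0825, 0, 0.0385, 255, # 36 0.0
0, 0, 0, 0.0825, 0, 0.0385, 255, # 36 0.0
0, 0, 0, 0.0825, 0, 0.0385, 255, # 36 0.0
0, 0, 0, 0.0825, 0, 0.0385, 255, # 36 0.0
0, 0, 0, 0.0825, 0, 0.0385, 255, # 36 0.0
0, 0, 0, 0.0825, 0, 0.0385, 255, # 36 0.0
0, 0, 0, 0.0825, 0, 0.0385, 255, # 36 0.0
0, 0, 0, 0.0825, 0, 0.0385, 255, # 36 0.0

0, 0, 0, -0.0264, 0, 0.0566, 255, # 25 0.0
0, 0, 0, -0.0264, 0, 0.0566, 255, # 25 0.0
0, 0, 0, -0.0264, 0, 0.0566, 255, # 25 0.0
```

Call:
{"api": "play_rows", "payload": {"targets": [0, 0.0345, 0, 0.0246, -0.0006, -0.045, 255, 0, 0.0347, 0, 0.0293, -0.0006, -0.0421, 255, 0, 0.0347, 0, 0.0337, -0.0006, -0.0386, 255, 0, 0.0347, 0, 0.0377, -0.0006, -0.0347, 255, 0, 0, 0, 0.0825, 0, 0.0385, 255, 0, 0, 0, 0.0825, 0, 0.0385, 255, 0, 0, 0, 0, 0, 0, 255, 0, 0, 0, 0, 0, 0, 255]}}

```text
clock: 14.6
tcp_pos: [532.1, 113.3, 249.1]
tool_rot: [0.377, -2.684, 0.083]
ft_force: [0.5, 1.1, 0.8]
finger_gap: -0.3
grasp_force: 0.0
```

```bash
python3 - <<'E'
from lid import *
s=manip.state();p=s["tcp_pos"];print(p,s["joints"].round(2) if hasattr(s["joints"],'round') else s["joints"])
th=np.radians(25);end=tcp(1.85,th,gap=15);A=end+np.array([0,0,75])
r=R.from_rotvec(s["tool_rot"]);print('tilt err',np.degrees((r.inv()*rot(th)).as_rotvec()))
rows([(p+(A-p)*k/6,rot(th)) for k in range(1,7)])
E
```

```text
[532.12661769 113.30742425 249.11000747] [-0.35  0.52  0.12  1.5  -0.04  1.57  1.62]
tilt err [-0.00525408  0.10923948  0.02958135]
0, 0.0006, 0.0002, 0.0824, 0, 0.0386, 255, # 36 0.1
0, 0, 0, 0.0823, 0, 0.0388, 255, # 36 0.0
0, 0, 0, 0.0823, 0, 0.0388, 255, # 36 0.0
0, 0, 0, 0.0823, 0, 0.0388, 255, # 36 0.0
0, 0, 0, 0.0823, 0, 0.0388, 255, # 36 0.0
0, 0, 0, 0.0823, 0, 0.0388, 255, # 36 0.0
```

Call:
{"api": "play_rows", "payload": {"targets": [0, 0, 0, 0.0823, 0, 0.0388, 255, 0, 0, 0, 0.0823, 0, 0.0388, 255, 0, 0, 0, 0.0823, 0, 0.0388, 255, 0, 0, 0, 0.0823, 0, 0.0388, 255, 0, 0, 0, 0.0823, 0, 0.0388, 255, 0, 0, 0, 0.0823, 0, 0.0388, 255, 0, 0, 0, 0, 0, 0, 255, 0, 0, 0, 0, 0, 0, 255]}}

```text
clock: 15.4
tcp_pos: [323.3, 53.6, 247.6]
tool_rot: [0.377, -2.685, 0.083]
ft_force: [0.3, -0.7, -0.7]
finger_gap: -0.2
grasp_force: 0.0
```

```bash
python3 - <<'E'
from lid import *
s=manip.state();p=s["tcp_pos"];print(p,np.round(s["joints"],2))
th=np.radians(25);end=tcp(1.85,th,gap=15)
r=R.from_rotvec(s["tool_rot"]);print('tilt err',np.degrees((r.inv()*rot(th)).as_rotvec()))
rows([(p+(end-p)*k/3,rot(th)) for k in range(1,4)])
c=manip.capture("scene")
cv2.imwrite("pics/s5.png",cv2.resize(c["pixels"][20:220,200:400,::-1],(600,600),interpolation=2))
E
```

```text
[323.28267164  53.56769488 247.63445067] [-0.37  0.13  0.12  2.03 -0.    1.42  1.6 ]
tilt err [-0.00987675  0.15494009  0.03590335]
-0.0001, 0.0009, 0.0002, -0.0252, 0, 0.0567, 255, # 25 0.2
0, 0, 0, -0.0254, 0, 0.0566, 255, # 25 0.0
0, 0, 0, -0.0254, 0, 0.0566, 255, # 25 0.0
```

View pics/s5.png

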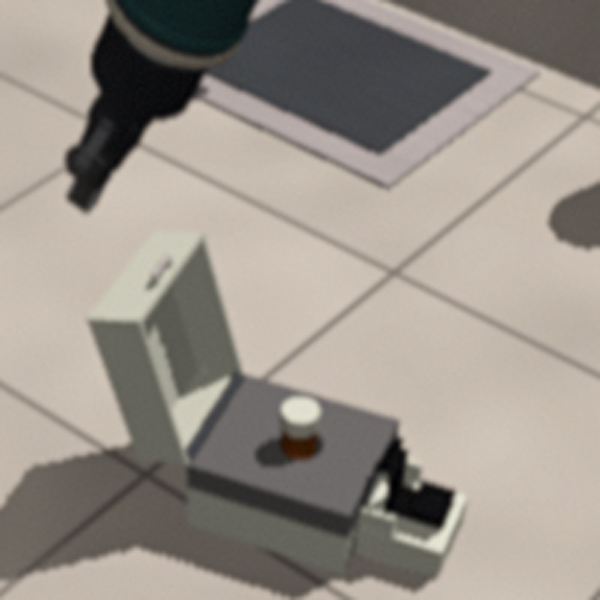

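The picture shows the shut fingers tilted, tip at (83,205), behind and above the open lid, and the vial seated at (300,425). I'll descend behind the lid and work out the arc.

Call:
{"api": "play_rows", "payload": {"targets": [0, 0, 0, -0.0254, 0, 0.0566, 255, 0, 0, 0, -0.0254, 0, 0.0566, 255, 0, 0, 0, -0.0254, 0, 0.0566, 255, 0, 0, 0, 0, 0, 0, 255, 0, 0, 0, 0, 0, 0, 255]}}

```text
clock: 15.95
tcp_pos: [322.6, 53.3, 173.1]
tool_rot: [0.376, -2.682, 0.084]
ft_force: [-0.0, -0.4, 0.6]
finger_gap: -0.1
grasp_force: 0.0
```

```bash
python3 - <<'E'
from lid import *
s=manip.state();print(s["tcp_pos"],np.round(s["ft_force"],1),np.round(s["joints"],2))
th=lambda a:np.radians(25)*np.clip((a-.25)/.75,0,1)
aa=[1.85]+list(np.arange(1.80,0.15,-0.075))+[0.14]
aa=aa[:1]+aa[1:]
print(len(aa),np.round(aa,2))
rows([(tcp(a,th(a),gap=(4 if a>1.84 else 0)),rot(th(a))) for a in aa])
print(tcp(0,0))
E
```

```text
[322.56220783  53.26125508 173.05321442] [-0.  -0.4  0.6] [-0.37  0.23  0.11  2.1  -0.01  1.24  1.61]
25 [1.85 1.8  1.72 1.65 1.58 1.5  1.43 1.35 1.28 1.2  1.13 1.05 0.98 0.9
 0.83 0.75 0.68 0.6  0.53 0.45 0.38 0.3  0.23 0.15 0.14]
-0.0002, 0.0001, 0.0001, -0.0198, 0.0003, -0.018, 255, # 11 0.0
0, 0, 0, -0.0174, 0, -0.0243, 255, # 12 0.0
0, 0, 0, -0.0162, 0, -0.0251, 255, # 12 0.0
0, 0, 0, -0.0178, 0, -0.0233, 255, # 12 0.0
0, 0, 0, -0.0193, 0, -0.0215, 255, # 12 0.0
0, 0, 0, -0.0208, 0, -0.0196, 255, # 11 0.0
0, 0, 0, -0.0221, 0, -0.0177, 255, # 11 0.0
0, 0, 0, -0.0232, 0, -0.0157, 255, # 11 0.0
0, 0, 0, -0.0243, 0, -0.0137, 255, # 11 0.0
0, 0, 0, -0.0252, 0, -0.0116, 255, # 11 0.0
0, 0, 0, -0.0256, 0, -0.0094, 255, # 11 0.0
0, 0, 0, -0.0236, 0, -0.0075, 255, # 10 0.0
0, -0.0046, 0, -0.0241, 0, -0.0053, 255, # 10 0.8
0, -0.0139, 0, -0.0246, 0, -0.0024, 255, # 10 2.5
0, -0.0139, 0, -0.0248, 0, 0.0006, 255, # 10 2.5
0, -0.0139, 0, -0.0247, 0, 0.0035, 255, # 10 2.5
0, -0.0139, 0, -0.0243, 0, 0.0064, 255, # 10 2.5
0, -0.0139, 0, -0.0235, 0, 0.0093, 255, # 10 2.5
0, -0.0139, 0, -0.0224, 0, 0.012, 255, # 10 2.5
0, -0.0139, 0, -0.0209, 0, 0.0145, 255, # 10 2.5
0, -0.0139, 0, -0.0192, 0, 0.0169, 255, # 10 2.5
0, -0.0139, 0, -0.0172, 0, 0.0191, 255, # 10 2.5
0, -0.0093, 0, -0.015, 0, 0.0206, 255, # 10 1.7
0, 0, 0, -0.0128, 0, 0.0212, 255, # 10 0.0
0, 0, 0, -0.0016, 0, 0.0029, 255, # 1 0.0
[542.53798314 116.2391469  116.        ]lid.py:6: RuntimeWarning: divide by zero encountered in scalar divide
  h=46+gap+max(0,-(140-s)/np.tan(a+th))
```

Call:
{"api": "play_rows", "payload": {"targets": [0, 0, 0, -0.0198, 0.0003, -0.018, 255, 0, 0, 0, -0.0174, 0, -0.0243, 255, 0, 0, 0, -0.0162, 0, -0.0251, 255, 0, 0, 0, -0.0178, 0, -0.0233, 255, 0, 0, 0, -0.0193, 0, -0.0215, 255, 0, 0, 0, 0, 0, 0, 255]}}

```text
clock: 16.55
tcp_pos: [373.1, 67.9, 198.6]
tool_rot: [0.377, -2.684, 0.083]
ft_force: [-3.1, -0.7, 3.9]
finger_gap: 0.0
grasp_force: 2.1
```

```bash
python3 chk.py; python3 - <<'E'
from lid import *
s=manip.state();print(s["tcp_pos"],tcp(1.575,np.radians(25)),np.round(s["ft_force"],1))
c=load("last");cv2.imwrite("pics/s6.png",cv2.resize(c["pixels"][50:200,220:370,::-1],(450,450),interpolation=2))
E
```

```text
lid diff 198.7 [-3.6 -0.3  4.5] [372.1  67.6 198.2]
[372.07738861  67.59085043 198.22942263] [372.3160445   67.6055971  198.42262881] [-3.6 -0.3  4.5]
```

View pics/s6.png

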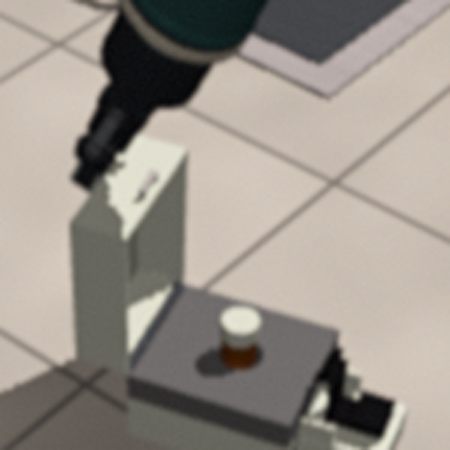

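The lid is now upright, with the fingertip hooked behind its outer edge at (80,180) and about 5 N of force. I'll continue along the arc.

Call:
{"api": "play_rows", "payload": {"targets": [0, 0, 0, -0.0208, 0, -0.0196, 255, 0, 0, 0, -0.0221, 0, -0.0177, 255, 0, 0, 0, -0.0232, 0, -0.0157, 255, 0, 0, 0, -0.0243, 0, -0.0137, 255, 0, 0, 0, 0, 0, 0, 255]}}

```text
clock: 17.1
tcp_pos: [415.1, 80.0, 206.8]
tool_rot: [0.377, -2.683, 0.084]
ft_force: [-1.9, 0.2, 2.8]
finger_gap: 0.0
grasp_force: 1.4
```

Call:
{"api": "play_rows", "payload": {"targets": [0, 0, 0, -0.0252, 0, -0.0116, 255, 0, 0, 0, -0.0256, 0, -0.0094, 255, 0, 0, 0, -0.0236, 0, -0.0075, 255, 0, -0.0046, 0, -0.0241, 0, -0.0053, 255, 0, 0, 0, 0, 0, 0, 255]}}

```text
clock: 17.6
tcp_pos: [454.6, 91.3, 202.3]
tool_rot: [0.379, -2.698, 0.081]
ft_force: [-1.6, -0.1, 2.0]
finger_gap: 0.1
grasp_force: 1.3
```

```bash
python3 - <<'E'
from lid import *
s=manip.state();print(s["tcp_pos"],np.round(s["ft_force"],1))
th=lambda a:np.radians(25)*np.clip((a-.25)/.75,0,1)
print(tcp(.975,th(.975)))
rows([(tcp(a,th(a)),rot(th(a))) for a in np.arange(.9,.15,-.075)])
E
```

```text
[454.61949107  91.32869433 202.26891006] [-1.6 -0.1  2. ]
[454.53395163  91.09580472 202.95208006]
-0.0001, -0.0134, 0.0002, -0.0235, -0.0005, -0.0037, 255, # 10 2.4
0, -0.0139, 0, -0.0248, 0, 0.0006, 255, # 10 2.5
0, -0.0139, 0, -0.0247, 0, 0.0035, 255, # 10 2.5
0, -0.0139, 0, -0.0243, 0, 0.0064, 255, # 10 2.5
0, -0.0139, 0, -0.0235, 0, 0.0093, 255, # 10 2.5
0, -0.0139, 0, -0.0224, 0, 0.012, 255, # 10 2.5
0, -0.0139, 0, -0.0209, 0, 0.0145, 255, # 10 2.5
0, -0.0139, 0, -0.0192, 0, 0.0169, 255, # 10 2.5
0, -0.0139, 0, -0.0172, 0, 0.0191, 255, # 10 2.5
0, -0.0093, 0, -0.015, 0, 0.0206, 255, # 10 1.7
```

Call:
{"api": "play_rows", "payload": {"targets": [0, -0.0134, 0, -0.0235, 0, -0.0037, 255, 0, -0.0139, 0, -0.0248, 0, 0.0006, 255, 0, -0.0139, 0, -0.0247, 0, 0.0035, 255, 0, -0.0139, 0, -0.0243, 0, 0.0064, 255, 0, -0.0139, 0, -0.0235, 0, 0.0093, 255, 0, 0, 0, 0, 0, 0, 255]}}

```text
clock: 18.2
tcp_pos: [496.0, 103.1, 180.6]
tool_rot: [0.409, -2.912, 0.042]
ft_force: [-1.5, 0.4, 4.0]
finger_gap: -0.1
grasp_force: 1.5
```

Call:
{"api": "play_rows", "payload": {"targets": [0, -0.0139, 0, -0.0224, 0, 0.012, 255, 0, -0.0139, 0, -0.0209, 0, 0.0145, 255, 0, -0.0139, 0, -0.0192, 0, 0.0169, 255, 0, -0.0139, 0, -0.0172, 0, 0.0191, 255, 0, -0.0093, 0, -0.015, 0, 0.0206, 255, 0, 0, 0, 0, 0, 0, 255]}}

```text
clock: 18.8
tcp_pos: [528.7, 112.4, 142.7]
tool_rot: [0.437, -3.111, 0.0]
ft_force: [0.4, 0.8, 4.0]
finger_gap: 0.3
grasp_force: 1.9
```

```bash
python3 - <<'E'
from lid import *
s=manip.state();print(s["tcp_pos"],np.round(s["ft_force"],1),tcp(.225,0),tcp(1e-3,0))
aa=[.15,.1,.07]
rows([(tcp(a,0),rot(0)) for a in aa])
E
```

```text
[528.65563496 112.38573573 142.66103636] [0.4 0.8 4. ] [529.66466767 112.56115431 142.50571783] [542.49369334 116.226493   116.12397698]
-0.0001, -0.0002, 0.0002, -0.0154, -0.0003, 0.0216, 255, # 11 0.0
0, 0, 0, -0.0076, 0, 0.0147, 255, # 7 0.0
0, 0, 0, -0.0042, 0, 0.009, 255, # 4 0.0
```

Call:
{"api": "play_rows", "payload": {"targets": [0, 0, 0, -0.0154, 0, 0.0216, 255, 0, 0, 0, -0.0076, 0, 0.0147, 255, 0, 0, 0, -0.0042, 0, 0.009, 255, 0, 0, 0, 0, 0, 0, 255, 0, 0, 0, 0, 0, 0, 255]}}

```text
clock: 19.3
tcp_pos: [539.5, 115.5, 124.8]
tool_rot: [0.436, -3.111, 0.0]
ft_force: [1.2, 0.1, 5.8]
finger_gap: -0.0
grasp_force: 2.3
```

Call:
{"api": "play_rows", "payload": {"targets": [0, 0, 0, -0.001, 0, 0.005, 255, 0, 0, 0, -0.001, 0, 0.005, 255, 0, 0, 0, 0, 0, 0, 255, 0, 0, 0, 0, 0, 0, 255]}}

```text
clock: 19.7
tcp_pos: [540.8, 115.8, 121.2]
tool_rot: [-0.436, 3.11, -0.0]
ft_force: [4.0, -0.4, 5.7]
finger_gap: -0.2
grasp_force: 2.9
```

Call:
{"api": "play_rows", "payload": {"targets": [0, 0, 0, 0, 0, 0.004, 255, 0, 0, 0, 0, 0, 0, 255, 0, 0, 0, 0, 0, 0, 255]}}

```text
clock: 20.0
tcp_pos: [541.2, 116.0, 119.9]
tool_rot: [-0.436, 3.109, 0.0]
ft_force: [4.7, 0.6, 7.4]
finger_gap: -0.1
grasp_force: 3.7
```

Call:
{"api": "play_rows", "payload": {"targets": [0, 0, 0, 0, 0, 0.0025, 255, 0, 0, 0, 0, 0, 0, 255, 0, 0, 0, 0, 0, 0, 255]}}

```text
clock: 20.3
tcp_pos: [541.3, 116.1, 119.0]
tool_rot: [-0.436, 3.109, 0.0]
ft_force: [6.0, 1.9, 7.9]
finger_gap: -0.0
grasp_force: 4.1
```

Call:
{"api": "play_rows", "payload": {"targets": [0, 0, 0, -0.001, 0, 0.0025, 255, 0, 0, 0, 0, 0, 0, 255, 0, 0, 0, 0, 0, 0, 255]}}

```text
clock: 20.6
tcp_pos: [541.6, 116.1, 117.8]
tool_rot: [-0.436, 3.109, 0.0]
ft_force: [5.4, 1.4, 7.8]
finger_gap: -0.0
grasp_force: 3.7
```

Call:
{"api": "play_rows", "payload": {"targets": [0, 0, 0, -0.001, 0, 0.0025, 255, 0, 0, 0, 0, 0, 0, 255, 0, 0, 0, 0, 0, 0, 255]}}

```text
clock: 20.9
tcp_pos: [541.0, 116.0, 116.2]
tool_rot: [0.437, -3.111, 0.0]
ft_force: [2.7, 1.1, 3.6]
finger_gap: 0.0
grasp_force: 2.4
```

Call:
{"api": "play_rows", "payload": {"targets": [0, 0, 0, 0, 0, 0.0015, 255, 0, 0, 0, 0, 0, 0, 255, 0, 0, 0, 0, 0, 0, 255]}}

```text
clock: 21.2
tcp_pos: [541.1, 116.0, 115.7]
tool_rot: [-0.437, 3.111, -0.0]
ft_force: [4.2, 1.1, 5.0]
finger_gap: -0.2
grasp_force: 2.7
```

Call:
{"api": "play_rows", "payload": {"targets": [0, 0, 0, 0, 0, -0.005, 255, 0, 0, 0, 0, 0, -0.0025, 255, 0, 0, 0, 0, 0, 0, 255, 0, 0, 0, 0, 0, 0, 255]}}

```text
clock: 21.6
tcp_pos: [540.4, 115.9, 118.3]
tool_rot: [0.437, -3.11, 0.0]
ft_force: [0.2, -0.2, 0.5]
finger_gap: 0.2
grasp_force: 0.0
```

The force vanishes on lift-off, so the lid is latched. I'll retract and verify against the first picture.

Call:
{"api": "play_rows", "payload": {"targets": [0, 0, 0, 0, 0, -0.02, 255, 0, 0, 0, 0, 0, -0.1, 255, 0, 0, 0, 0, 0, -0.1, 255, 0, 0, 0, 0, 0.1, -0.1, 255, 0, 0, 0, 0, 0.1, 0, 255, 0, 0, 0, 0, 0.1, 0, 255, 0, 0, 0, 0, 0, 0, 255, 0, 0, 0, 0, 0, 0, 255]}}

```text
clock: 22.4
tcp_pos: [508.7, 227.3, 242.1]
tool_rot: [0.439, -3.11, 0.0]
ft_force: [0.4, -0.6, -0.2]
finger_gap: -0.1
grasp_force: 0.0
```

```bash
python3 - <<'E'
from lid import *
for n,b in(("scene",(125,210,255,360)),("top",(155,305,115,235))):
    a=load(n+"0")["pixels"].astype(int);c=manip.capture(n)["pixels"].astype(int)
    d=np.abs(a-c).sum(2)[b[0]:b[1],b[2]:b[3]];print(n,d.mean().round(1),(d>90).mean().round(3))
    d=np.abs(a-c).sum(2)
    if n=="scene":print('cup,bottle,beaker',[d[y-18:y+18,x-15:x+15].mean().round(1) for x,y in((287,310),(345,280),(174,217))],'vial gone',d[235:262,192:208].mean().round(1))
    else:
        s=d[190:270,130:210];print('lid top',s.mean().round(1))
print(manip.state()["tcp_pos"],manip.state()["ft_force"].round(1) if hasattr(manip.state()["ft_force"],'round') else '')
E
```

```text
scene 28.1 0.079
cup,bottle,beaker [np.float64(7.2), np.float64(7.2), np.float64(68.8)] vial gone 223.6
top 36.5 0.131
lid top 46.2
[509.33057189 225.76116298 241.98690374] [-0.9 -0.5  0.2]
```

Call:
{"api": "play_rows", "payload": {"targets": [0, 0, 0, 0, 0.1, 0, 255, 0, 0, 0, 0, 0.1, 0, 255, 0, 0, 0, 0, 0.1, 0, 255, 0, 0, 0, 0, 0.1, 0, 255, 0, 0, 0, 0, 0.1, 0, 255, 0, 0, 0, 0, 0.1, 0, 255, 0, 0, 0, 0.05, 0.08, 0, 255, 0, 0, 0, 0, 0, 0, 255]}}

```text
clock: 23.3
tcp_pos: [411.3, 486.0, 241.4]
tool_rot: [0.444, -3.108, -0.001]
ft_force: [0.9, -0.0, 0.4]
finger_gap: -0.0
grasp_force: 0.0
```

```bash
python3 - <<'E'
from lid import *
for n,pts in(("scene",dict(cup=(287,310),bot=(345,280),beak=(174,217),lid=(300,160),latch=(342,187))),("top",dict(cup=(361,117),bot=(282,92),beak=(357,322),lid=(175,240),latch=(165,180)))):
    a=load(n+"0")["pixels"];c=manip.capture(n)["pixels"]
    d=np.abs(a.astype(int)-c).sum(2)
    for k,(x,y) in pts.items():
        A=cv2.cvtColor(a,7)[y-22:y+22,x-22:x+22].astype(np.float32);B=cv2.cvtColor(c,7)[y-22:y+22,x-22:x+22].astype(np.float32)
        print(n,k,d[y-20:y+20,x-20:x+20].mean().round(1),cv2.phaseCorrelate(A,B,cv2.createHanningWindow((44,44),5)))
E
```

```text
scene cup 6.7 ((0.5562600418382253, 0.6571703208536981), 0.9827525805249626)
scene bot 6.7 ((0.5644126234605586, 0.571518346202847), 0.9368005319289219)
scene beak 4.0 ((0.5920256810941922, 0.5172733563236029), 0.8698909947901596)
scene lid 7.5 ((0.5573904001796492, 0.4112917038818047), 0.97319222709279)
scene latch 6.8 ((0.5754884875236996, 0.6124725319889492), 0.9439987785433546)
top cup 15.5 ((0.794031078553143, 0.37120813897790583), 1.056210691663954)
top bot 12.6 ((0.6249568817242057, 0.6085212468938046), 1.1279898641138901)
top beak 10.2 ((0.5067201615201853, 0.57780701881995), 0.9910816512873143)
top lid 10.0 ((0.5319510753336907, 0.5938243601020723), 1.0730168163629226)
top latch 14.2 ((0.6073554789836777, 0.7841470392844307), 1.1561372658058449)
```

The lid and latch match the first picture, and the cup, bottle and beaker have not moved. I'll hand in.

```bash
python3 -c "
from bench import manip
print(manip.finish_job())"
```

```text
the job is handed in; nothing more can be done
None
```

The job is handed in, with no verdict shown: the latch was pressed lightly until the lid sprang open, the vial was stood in the well, and the lid was swung down and snapped shut at about 10 N, with the cup, bottle and beaker unmoved in the final camera check.

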